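# Call the grower and point out the pot swap

### The arm

A 6-joint arm with a two-finger parallel gripper is mounted at the origin on the work surface. World frame = base frame: x ahead of the robot, y to its left, z up, the work surface at z = 0. Lengths are in m, angles in degrees, forces in N, time in s.
With the tool pointing down it reaches from about 0.4 to 0.825 m from the base axis. Payload 7 kg.
Tool frame: the origin (TCP) lies midway between the tips of the shut fingers; the grasp point (between the pads) lies 19 mm behind it; z points along the fingers, y is the direction in which the jaws open and shut (so a half turn about z gives the same grasp; the last joint's range is limited). The gripper opens to 88 mm and grips with 3 to 60 N. Pads are 19 mm wide; open, the fingers measure 130 mm over their backs; the gripper's body (78 mm by 193 mm) begins 47 mm behind the grasp point.
Start: joints at [92.768, 20.546, 0.682, 0, -70.136, -16.507], TCP at [0.16, 0.656, 0.227] pointing down, gripper open.
Joint ranges: [-176.03, 176.03], [-82.01, 121.73], [-58.28, 71.71], [-173.87, 95.51], [-174.79, -0.11], [-173.66, 173.66]. Speed limits (degrees/s): [136.94, 136.94, 172.46, 180, 180, 180].

### API

Orientations are given as [roll, pitch, yaw] about the fixed x, y, z axes, in that order (R = Rz(yaw) Ry(pitch) Rx(roll)).
In Python, from plant import sensors, viewer, r gives the robot as it stands. The module is installed in compiled form; this text tells all that it offers.
- The arm moves only by the shell command python3 -m handwheel 'ROWS' [OPENING] [FORCE]. ROWS is JSON, one flat list of numbers, 6 for each row, row after row: the shift along the world's x, y, z in cm, then the turn, a rotation vector about the world's x, y, z in rad. In form: [tx, ty, tz, wx, wy, wz, tx, ty, tz, wx, wy, wz, ...]. A call has 1 to 8 rows; each row is the pose to reach, as a shift and turn from the pose measured when the call began; what a row does not reach only later rows make up. A row lasts 1/10 s, in which the tool goes at most 50 mm and 8.59 degrees, less where a joint would pass 70% of its speed; a pose out of reach is approached as far as the arm can. A call with a gripper value outside its range is refused whole. OPENING is the closure in counts, from 0 (fully open) to 255 (shut), set as the call begins (- or left out, the last holds). The fingers move at their own pace and stop on an object; FORCE is the grip in N (left out, the last holds). Time passes only in rows, so rows that repeat a pose let the fingers close. It gives the time, the measured TCP pose, the force and the opening at its end, in the units of the state.
- sensors.get_state(): the state, without advancing time (a new reading comes with each control period).
- viewer.capture(name): name is "side" or "top" or "wrist"; returns a dict with "img" (420x560x3 uint8, red, green, blue), "camera_matrix" (3x3 intrinsics, pixels), "k1" (the pictures are not rectified: a ray, as slopes to the right and down, at radius r is drawn at 1 + k1 r^2 times it, then the intrinsics apply), "camera_from_world" (4x4, takes a point from world to camera coordinates); the wrist camera has in their place "mount" (4x4, takes a point from camera to tool coordinates, whose origin is the TCP and whose axes are the flange's). Camera axes: x right, y down, z forward; pixel columns grow to the right and rows downward; lengths in m; the calibration is good to about 2 mm. A picture is of the moment at which its call begins: read the wrist's pose just before it. There is no depth.
- r.close_job(): hands the job in, once; it reports no verdict.
The state is a dict: "time_s": time; "joints": joint angles; "qd": joint speeds; "joint_torque": joint torques, N m; "tcp_pos": TCP position; "eef_rot": TCP orientation; "contact_force": force on the tool from outside, world axes, zero at the start; "moment": the same for the moment, N m; "gripper_width": finger opening in m.
Only numpy, scipy, OpenCV 4.12 (cv2) and the standard library are available. Lean on these libraries where they do the work, as an engineer would, in place of code of your own. Each camera call takes 0.05 s, during which the arm holds its last target.

### The job

One pot in the white six-hole seedling tray has not sprouted and should be swapped for the single spare seedling that stands on its own, in a pot on the table beside that tray. Push the call lever on the control box all the way over, away from you, to call the grower; then point with the fingertips straight down at the unsprouted pot, about two centimetres above it, and stay there for two seconds; then point in the same way at the spare seedling, about two centimetres above its tip, and finish while still pointing at it. Do not touch, move or lift any pot, never come down over any other pot, and leave everything else standing where it is.

Things in the scene. Friction and masses are not known exactly. Their poses are not given: they have to be found in the camera images.
- call_lever (a joint): black-knobbed toggle lever on top of the controller: 0 rad leaning fully towards the controller's -x side, 1.0 rad fully over to its +x side (the side away from the robot); it starts somewhere in 0 to 0.25, moves with about 1 N at the knob and stays where it is left
- call_lever_tip (a point): centre of the lever's ball knob (26 mm diameter) on a 10 mm rod 80 mm long; the pivot lies on the controller's axes at x = -20 mm, y = 0, z = 72 mm, and the knob swings in the controller's x-z plane, 0.5 rad either side of upright (its centre 142 mm above the table at both ends, 152 mm in the middle)
- controller: white control box fixed to the table, 180 x 120 x 50 mm (x, y, z), with a display ridge 66 mm high along its +x edge and the call lever's 25 mm block on it. Origin: centre of its underside; its x axis points generally away from the robot (yaw within 0.4 rad), z up
- tray: white seedling tray fixed to the table, 200 x 280 x 80 mm (x, y, z), with six round holes in two rows of three, 80 mm apart. Origin: centre of its underside, z up
- unsprouted: the one pot in the tray without a seedling: white plastic net pot, 46 mm tall, upright, with a flat collar 52 mm across at its top, with a flat dark plug in it and nothing above its rim. It hangs in one of the tray's six holes. Origin: centre of the pot's underside, on its axis, z up (38 mm above the table; the rim is 84 mm above the table)
- spare: the replacement, the only pot with a seedling that stands by itself on the table: white plastic net pot, 46 mm tall, upright, with a flat collar 52 mm across at its top, with a dark plug and a four-leaved green seedling about 55 mm across whose tip is 90 mm above the pot's underside. Origin: centre of the pot's underside, on its axis, z up
- empty_pot: an empty pot that stands on the table near the replacement: white plastic net pot, 46 mm tall, upright, with a flat collar 52 mm across at its top, without plug or seedling. Origin: centre of the pot's underside, on its axis, z up
- sprout1: one of the five healthy pots in the tray: white plastic net pot, 46 mm tall, upright, with a flat collar 52 mm across at its top, with a dark plug and a four-leaved green seedling about 55 mm across whose tip is 90 mm above the pot's underside. It hangs in one of the tray's six holes. Origin: centre of the pot's underside, on its axis, z up (38 mm above the table)
- sprout2: one of the five healthy pots in the tray: white plastic net pot, 46 mm tall, upright, with a flat collar 52 mm across at its top, with a dark plug and a four-leaved green seedling about 55 mm across whose tip is 90 mm above the pot's underside. It hangs in one of the tray's six holes. Origin: centre of the pot's underside, on its axis, z up (38 mm above the table)
- sprout3: one of the five healthy pots in the tray: white plastic net pot, 46 mm tall, upright, with a flat collar 52 mm across at its top, with a dark plug and a four-leaved green seedling about 55 mm across whose tip is 90 mm above the pot's underside. It hangs in one of the tray's six holes. Origin: centre of the pot's underside, on its axis, z up (38 mm above the table)
- sprout4: one of the five healthy pots in the tray: white plastic net pot, 46 mm tall, upright, with a flat collar 52 mm across at its top, with a dark plug and a four-leaved green seedling about 55 mm across whose tip is 90 mm above the pot's underside. It hangs in one of the tray's six holes. Origin: centre of the pot's underside, on its axis, z up (38 mm above the table)
- sprout5: one of the five healthy pots in the tray: white plastic net pot, 46 mm tall, upright, with a flat collar 52 mm across at its top, with a dark plug and a four-leaved green seedling about 55 mm across whose tip is 90 mm above the pot's underside. It hangs in one of the tray's six holes. Origin: centre of the pot's underside, on its axis, z up (38 mm above the table)
- jar: closed jar, 56 mm across, 70 mm tall, near the replacement. Origin: centre of its underside
- nutrient: nutrient bottle, 60 mm across, 160 mm tall, to the left of the tray. Origin: centre of its underside
- beaker: white measuring cup, 70 mm across, 80 mm tall, behind the tray. Origin: centre of its underside
- scoop: steel-and-wood spoon, 170 mm long, lying beyond the control box. Origin: its underside
- meter: grey pen-shaped meter, 22 mm thick, 130 mm long, lying behind the tray. Origin: its underside, mid-length
Mind the look-alikes: they are no part of the job. What is shaped like the spare but red is not meant.

How it is judged (in metres and radians):
On the way, in this order (a step that is already met when the one before it is completed fails the run):
1. the call lever is pushed fully over (above 0.9 rad) (value of joint call_lever above 0.9 rad), for 0.2 s.
2. the fingertips dwell 1.5 s over the unsprouted pot: within 25 mm sideways, at most about 45 mm above its rim (horizontal distance between the grasp point and unsprouted below 0.025 m and z of the grasp point in the frame of unsprouted between 0.059 and 0.11 m), for 1.5 s.
3. the fingertips point at the spare seedling for 0.5 s: within 25 mm sideways, at most about 45 mm above its tip (horizontal distance between the grasp point and spare below 0.025 m and z of the grasp point in the frame of spare between 0.103 and 0.154 m), for 0.5 s.
At the end, for the whole second after the job is handed in: The lever is still over (above 0.85 rad); the grasp point is over the spare seedling, within 25 mm sideways, with the fingertips clear of it and at most about 45 mm above its tip; every pot is upright and within 15 mm, every other loose thing within 30 mm, of where it started (all of step 3 and value of joint call_lever above 0.85 rad and distance of each of unsprouted, sprout1, sprout2, sprout3, sprout4, sprout5, spare, empty_pot from where it was at the start of the episode below 0.015 m and angle between each of unsprouted, sprout1, sprout2, sprout3, sprout4, sprout5, spare, empty_pot's own z axis and vertical below 0.2 rad and distance of each of jar, nutrient, beaker, scoop, meter from where it was at the start of the episode below 0.03 m); the robot touches nothing.
It fails at once if a pot is touched (contact force between any of the fingers, the arm and unsprouted above 0.5 N or contact force between any of the fingers, the arm and sprout1 above 0.5 N or contact force between any of the fingers, the arm and sprout2 above 0.5 N or contact force between any of the fingers, the arm and sprout3 above 0.5 N or contact force between any of the fingers, the arm and sprout4 above 0.5 N or contact force between any of the fingers, the arm and sprout5 above 0.5 N or contact force between any of the fingers, the arm and spare above 0.5 N or contact force between any of the fingers, the arm and empty_pot above 0.5 N).
It fails at once if a pot is moved more than 15 mm, lifted or tipped, or another loose thing is moved more than 30 mm (not (distance of each of unsprouted, sprout1, sprout2, sprout3, sprout4, sprout5, spare, empty_pot from where it was at the start of the episode below 0.015 m and angle between each of unsprouted, sprout1, sprout2, sprout3, sprout4, sprout5, spare, empty_pot's own z axis and vertical below 0.2 rad and distance of each of jar, nutrient, beaker, scoop, meter from where it was at the start of the episode below 0.03 m)).
It fails at once if the fingertips come down to within about 30 mm over any other pot (a healthy one in the tray or the empty one on the table) ((horizontal distance between the grasp point and sprout1 below 0.025 m and z of the grasp point in the frame of sprout1 below 0.139 m) or (horizontal distance between the grasp point and sprout2 below 0.025 m and z of the grasp point in the frame of sprout2 below 0.139 m) or (horizontal distance between the grasp point and sprout3 below 0.025 m and z of the grasp point in the frame of sprout3 below 0.139 m) or (horizontal distance between the grasp point and sprout4 below 0.025 m and z of the grasp point in the frame of sprout4 below 0.139 m) or (horizontal distance between the grasp point and sprout5 below 0.025 m and z of the grasp point in the frame of sprout5 below 0.139 m) or (horizontal distance between the grasp point and empty_pot below 0.025 m and z of the grasp point in the frame of empty_pot below 0.095 m)).
It also fails if it takes over 58 s, if anything falls off the work surface, if the arm or the gripper's body presses on something with over 40 N, if the wrist force passes 120 N, or if a joint passes its speed limit or range.

## Working session

There is one attempt and no reset: what is moved stays moved. The work goes in short steps, Python scripts to look and compute and a shell command to move; the robot and the scene stay as the last step left them, time stands still between calls to the robot, and variables do not carry over. Pictures are saved under pics/ and viewed, and the job is handed in when it is done.

```bash
mkdir -p pics; python3 - <<'E'
from plant import sensors, viewer, r
import cv2
s=sensors.get_state();print(s)
for n in("side","top","wrist"):
    c=viewer.capture(n);cv2.imwrite(f"pics/{n}0.png",c["img"][:,:,::-1])
    print(n,{k:v for k,v in c.items() if k!="img"})
E
```

```text
{'time_s': 0.0, 'joints': array([ 9.27657501e+01,  2.05921392e+01,  6.31808058e-01, -2.02225061e-02,
       -7.01344365e+01, -1.65076140e+01]), 'qd': array([ 0.08339917, -0.05790394,  0.02454711,  0.05449757, -0.06165064,
       -0.00757866]), 'joint_torque': array([ 4.15470122e-04, -5.82717884e+01,  2.93056834e+01,  6.99736968e+00,
        6.95154449e-03, -1.45626946e-04]), 'tcp_pos': array([0.16024652, 0.65518898, 0.22559948]), 'eef_rot': array([ 1.79903736e+02, -8.70359675e-03, -1.37487443e+01]), 'contact_force': array([1.33791381, 0.33891319, 0.57169151]), 'moment': array([0.04602034, 0.02231672, 0.0176119 ]), 'gripper_width': 0.08769172278199688}
side {'camera_matrix': array([[392.22007882,   0.        , 279.24766945],
       [  0.        , 392.22007882, 214.83354874],
       [  0.        ,   0.        ,   1.        ]]), 'k1': -0.090522714365095, 'camera_from_world': array([[ 0.88054209, -0.47393369,  0.00569925, -0.4912654 ],
       [-0.31121904, -0.58721295, -0.74721059,  0.26475078],
       [ 0.35747494,  0.65617666, -0.66456291,  0.70131521],
       [ 0.        ,  0.        
[... 458 characters left out ...]
1308912e-02, -9.97123807e-01,
         1.02955204e+00],
       [ 0.00000000e+00,  0.00000000e+00,  0.00000000e+00,
         1.00000000e+00]])}
wrist {'camera_matrix': array([[323.29175303,   0.        , 280.33585193],
       [  0.        , 323.29175303, 210.55606231],
       [  0.        ,   0.        ,   1.        ]]), 'k1': -0.03293105928109673, 'mount': array([[ 1.08900742e-03, -9.66232689e-01, -2.57668790e-01,
         6.93162557e-02],
       [ 9.99999407e-01,  1.04467805e-03,  3.08941938e-04,
        -1.39629444e-04],
       [-2.93288697e-05, -2.57668974e-01,  9.66233253e-01,
        -1.57924439e-01],
       [ 0.00000000e+00,  0.00000000e+00,  0.00000000e+00,
         1.00000000e+00]])}
```

View pics/top0.png

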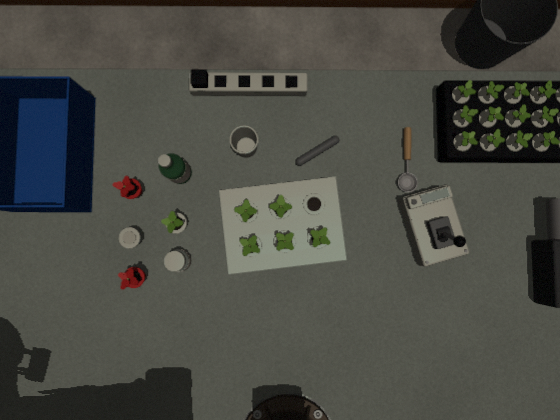

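View pics/side0.png

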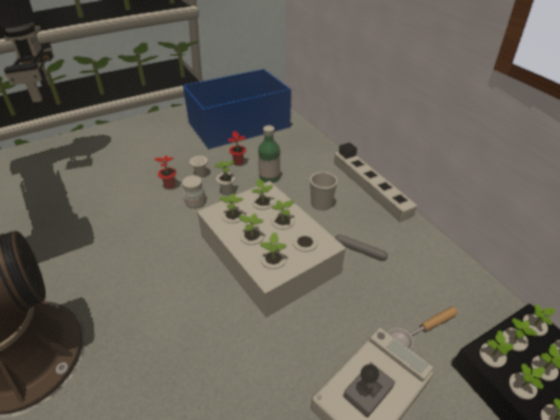

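View pics/wrist0.png

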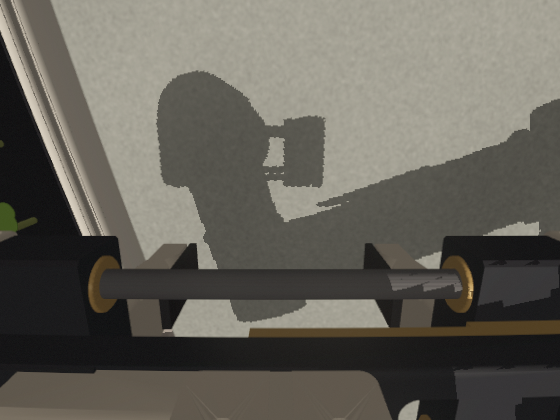

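Top view: the tray's only pot without leaves is at (314,204). Candidates for the spare are the green seedling at (175,222), the red ones at (128,187) and (132,277), and the green ones in the black tray on the right. I choose (175,222). The white round things at (130,238) and (177,261) are the empty pot and the jar. The lever knob is near (460,241). I'll check close crops next.

```bash
cat > h.py <<'E'
import numpy as np,cv2
from plant import sensors, viewer, r
from scipy.spatial.transform import Rotation as R
def ray(c,u,v,T=None):
    K=c["camera_matrix"]
    d=np.array([c["k1"],0,0,0,0.])
    p=cv2.undistortPoints(np.array([[[u,v]]],float),K,d)[0,0]
    M=c["camera_from_world"] if T is None else T
    Rm=M[:3,:3];o=-Rm.T@M[:3,3]
    return o,Rm.T@np.array([p[0],p[1],1.])
def onz(c,u,v,z,T=None):
    o,d=ray(c,u,v,T);return o+d*(z-o[2])/d[2]
def proj(c,P,T=None):
    M=c["camera_from_world"] if T is None else T
    q=cv2.projectPoints(np.atleast_2d(np.array(P,float)),cv2.Rodrigues(M[:3,:3])[0],M[:3,3],c["camera_matrix"],np.array([c["k1"],0,0,0,0.]))[0]
    return q[:,0]
def tri(r1,r2):
    A=[];b=[]
    for o,d in(r1,r2):
        d=d/np.linalg.norm(d);P=np.eye(3)-np.outer(d,d);A.append(P);b.append(P@o)
    x=np.linalg.lstsq(np.vstack(A),np.hstack(b),rcond=None)[0]
    g=[np.linalg.norm((np.eye(3)-np.outer(d,d)/(d@d))@(x-o)) for o,d in(r1,r2)]
    return x,max(g)
def wristT(c,s):
    W=np.eye(4);W[:3,:3]=R.from_euler('xyz',s['eef_rot'],degrees=True).as_matrix();W[:3,3]=s['tcp_pos']
    return np.linalg.inv(W@c["mount"])
E
python3 - <<'E'
import cv2,numpy as np
t=cv2.imread('pics/top0.png');s=cv2.imread('pics/side0.png')
def cr(i,x,y,w,h,f):return cv2.resize(i[y:y+h,x:x+w],None,fx=f,fy=f,interpolation=cv2.INTER_CUBIC)
a=cr(t,100,140,100,150,4);b=cr(t,390,180,100,100,4)
o=np.zeros((600,800,3),np.uint8);o[:,:400]=a;o[:400,400:]=b;cv2.imwrite('pics/c1.png',o)
a=cr(s,150,120,130,100,4)[:400];b=cr(s,310,320,130,100,2)
o=np.zeros((600,800,3),np.uint8);o[:400,:520]=a;o[400:600,:260]=b;o[:,520:]=0;
o[200:600,520:800]=cr(s,345,340,70,80,5)[:400,:280]
cv2.imwrite('pics/c2.png',o)
E
```

```text
(no output)
```

View pics/c1.png

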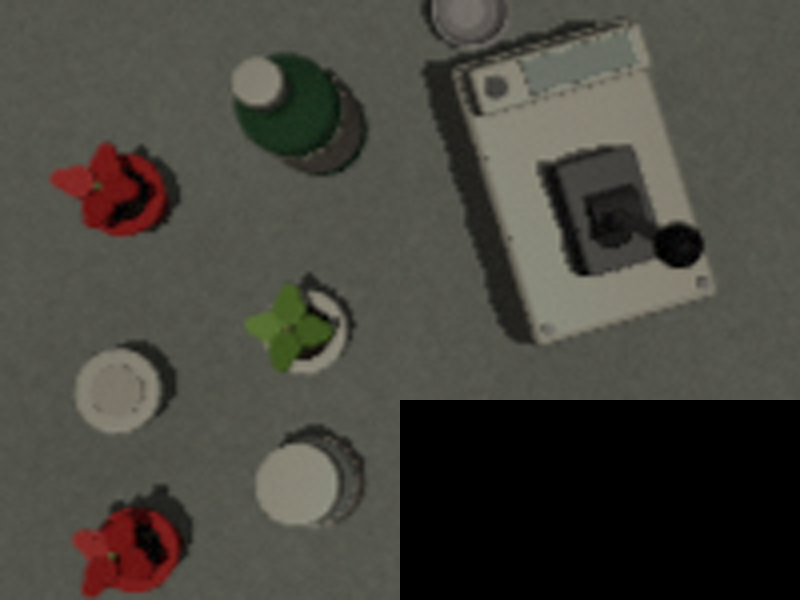

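View pics/c2.png

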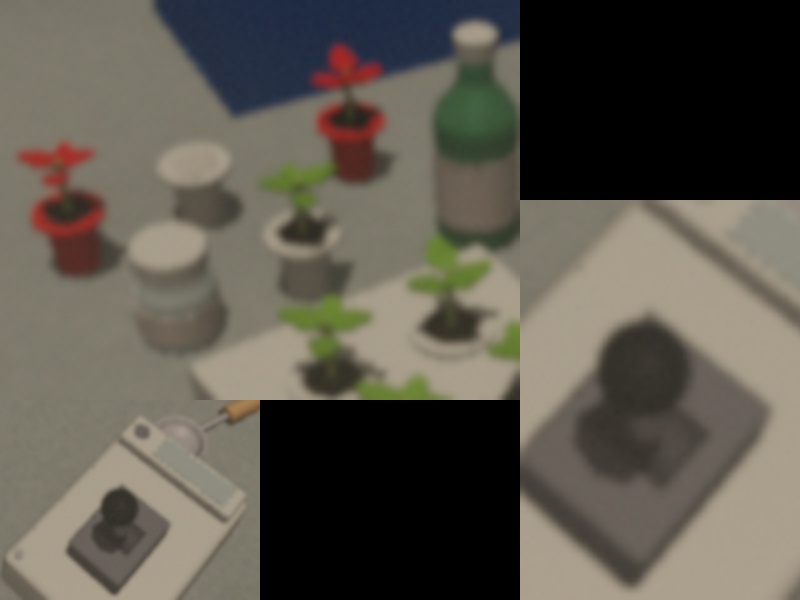

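The crops confirm it: the green spare in a white pot stands alone at about (175,222), the flat-topped thing at (130,238) is the empty pot, and the jar is at (177,261). The knob is at about (459.5,241) in the top view and (370,373) in the side view. Now the positions.

```bash
python3 - <<'E'
from h import *
t=viewer.capture("top");s=viewer.capture("side")
np.set_printoptions(precision=4,suppress=True)
print("knob",tri(ray(t,459.5,241),ray(s,370,373)))
C=[onz(t,390+(x-400)/4,180+y/4,z) for x,y,z in((457,70,.066),(635,22,.066),(715,292,.05),(540,342,.05))]
print("corners",C); 
print("edges",[np.linalg.norm((C[i]-C[(i+1)%4])[:2]) for i in range(4)])
ax=(C[0]+C[1]-C[2]-C[3])[:2];yaw=np.arctan2(ax[1],ax[0]);ay=(C[0]+C[3]-C[1]-C[2])[:2];print("yaw",np.degrees(yaw),np.degrees(np.arctan2(-ay[0],ay[1])))
c=np.mean(C,0)[:2];print("centre",c)
for y in(yaw,):
  e=np.array([np.cos(y),np.sin(y)])
  print("pivot",c-.02*e)
  for q in(0,.1,.2,1):
    P=np.r_[c-.02*e+.08*np.sin(q-.5)*e,.072+.08*np.cos(q-.5)];print(q,P,proj(t,P),proj(s,P))
# plants masks
h=cv2.cvtColor(t["img"],cv2.COLOR_RGB2HSV)
m=cv2.inRange(h,(30,90,40),(75,255,255));n,l,st,ce=cv2.connectedComponentsWithStats(m)
for i in range(1,n):
  if st[i,4]>40: print("green",ce[i],st[i,4],onz(t,*ce[i],.12 if 210<ce[i][0]<340 else .08))
print("unspr top",onz(t,314,204,.084)); 
print("unspr tri",tri(ray(t,314,204),ray(s,305,242)))
print("spare rim",onz(t,100+306/4,140+332/4,.046),"tri",tri(ray(t,176.5,223),ray(s,225.7,178)))
print("empty",onz(t,129.5,237.5,.046),"jar",onz(t,174,261,.07),"bottle",onz(t,164,160,.16))
T=[onz(t,u,v,.08) for u,v in((219,190),(336,177),(346,261),(229,274))];print("tray",T,np.mean(T,0))
E
```

```text
knob (array([ 0.4952, -0.3778,  0.1541]), np.float64(9.842547478593103e-06))
corners [array([ 0.6014, -0.2852,  0.066 ]), array([ 0.6311, -0.3948,  0.066 ]), array([ 0.4669, -0.4458,  0.05  ]), array([ 0.4365, -0.3374,  0.05  ])]
edges [np.float64(0.11352953238462456), np.float64(0.17191828910294463), np.float64(0.1126006190996526), np.float64(0.17296964607672083)]
yaw 17.416293561355527 15.392139825891839
centre [ 0.534  -0.3658]
pivot [ 0.5149 -0.3717]
0 [ 0.4783 -0.3832  0.1422] [[459.7919 248.6477]] [[361.1159 385.8407]]
0.1 [ 0.4852 -0.3811  0.1457] [[459.4197 245.5568]] [[364.5993 381.086 ]]
0.2 [ 0.4924 -0.3788  0.1484] [[458.8534 242.3135]] [[368.1051 376.4338]]
1 [ 0.5515 -0.3603  0.1422] [[448.5774 215.8622]] [[391.7488 349.3692]]
green [466.8802  88.5689] 167 [ 0.8685 -0.4407  0.08  ]
green [494.1302  88.9112] 169 [ 0.868 -0.508  0.08 ]
green [547.3665  89.1615] 161 [ 0.8682 -0.6398  0.08  ]
green [520.8182  89.2364] 165 [ 0.8676 -0.5739  0.08  ]
green [468.0805 113.2299] 174 [ 0.8068 -0.4416  0.08  ]
green [521.6185 113.3179] 173 [ 0.8072 -0.5733  0.08  ]
green [494.8623 
[... 467 characters left out ...]
965 0.12  ]
green [171.6901 221.6736] 242 [0.5412 0.2733 0.08  ]
green [319.3095 236.746 ] 252 [ 0.505  -0.0723  0.12  ]
green [284.372 240.828] 250 [0.4957 0.0072 0.12  ]
green [249.4762 245.1706] 252 [0.4858 0.0864 0.12  ]
unspr top [ 0.5834 -0.0639  0.084 ]
unspr tri (array([ 0.5833, -0.0638,  0.0863]), np.float64(0.00015327168259714723))
spare rim [0.5398 0.2699 0.046 ] tri (array([0.5403, 0.2691, 0.0486]), np.float64(0.00061805546499046))
empty [0.5043 0.3837 0.046 ] jar [0.4482 0.2684 0.07  ] bottle [0.6726 0.273  0.16  ]
tray [array([0.617 , 0.1623, 0.08  ]), array([ 0.649 , -0.1175,  0.08  ]), array([ 0.4486, -0.1393,  0.08  ]), array([0.4182, 0.1365, 0.08  ])] [0.5332 0.0105 0.08  ]
```

```bash
python3 -m handwheel '[4,-3,2,0,0,0.05, 8,-6,3,0,0,0.1, 12,-9,3,0,0,0.15, 16,-12,3,0,0,0.2, 20,-16,3,0,0,0.24, 24,-19,3,0,0,0.28, 26,-21,3,0,0,0.28, 26,-21,3,0,0,0.28]' 255 10
```

```text
time_s: 1.05
tcp_pos: [0.4231, 0.4422, 0.2562]
eef_rot: [179.9, -0.0, 2.1]
contact_force: [-0.5, 0.0, 0.0]
gripper_width: 0.0295
```

```bash
python3 -m handwheel '[2,-4,0,0,0,0.05, 4,-9,0,0,0,0.1, 6,-13.5,0,0,0,0.15, 8,-18,0,0,0,0.2, 10,-22.5,0,0,0,0.25, 12,-27,0,0,0,0.25, 13,-32,0,0,0,0.25, 13,-36,0,0,0,0.25]'; python3 -m handwheel '[-1,-4.5,0,0,0,0, -2,-9,0,0,0,0, -3,-13.5,0,0,0,0, -4.5,-18,0,0,0,0, -6,-22.5,0,0,0,0, -7.5,-27,0,0,0,0, -8.5,-31.5,0,0,0,0, -9.5,-36,0,0,0,0]'
```

```text
time_s: 1.85
tcp_pos: [0.5537, 0.0802, 0.2559]
eef_rot: [179.9, 0.0, 16.3]
contact_force: [0.5, -0.3, 0.4]
gripper_width: 0.0007
time_s: 2.65
tcp_pos: [0.458, -0.2812, 0.2563]
eef_rot: [179.9, -0.0, 16.4]
contact_force: [0.7, 0.4, 0.1]
gripper_width: 0.0003
```

```bash
python3 -m handwheel '[-0.5,-4.5,-1,0,0,0, -1,-9,-2,0,0,0, -1.3,-11.2,-3,0,0,0, -1.3,-11.2,-3,0,0,0]'; python3 - <<'E'
from h import *
s=sensors.get_state();c=viewer.capture("wrist");cv2.imwrite("pics/w1.png",c["img"][:,:,::-1])
T=wristT(c,s);print(s['tcp_pos'],proj(c,[[.495,-.378,.15],[.4735,-.3845,.13]],T))
c=viewer.capture("side");cv2.imwrite("pics/s1.png",c["img"][:,:,::-1])
E
```

```text
time_s: 3.05
tcp_pos: [0.4437, -0.3952, 0.224]
eef_rot: [-180.0, 0.1, 16.2]
contact_force: [-0.1, 0.5, -0.6]
gripper_width: 0.0006
[ 0.4436689  -0.39518258  0.22396448] [[277.30567959 146.653401  ]
 [277.89679074 174.02585274]]
```

View pics/w1.png

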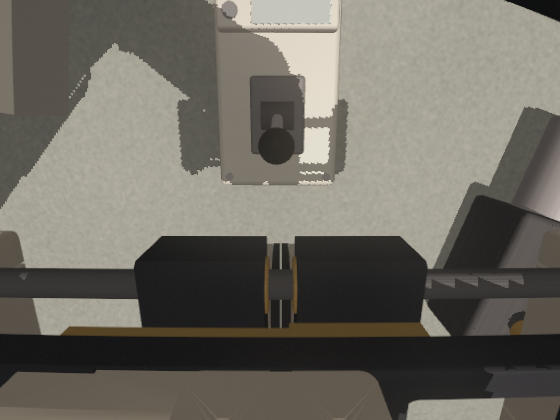

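View pics/s1.png

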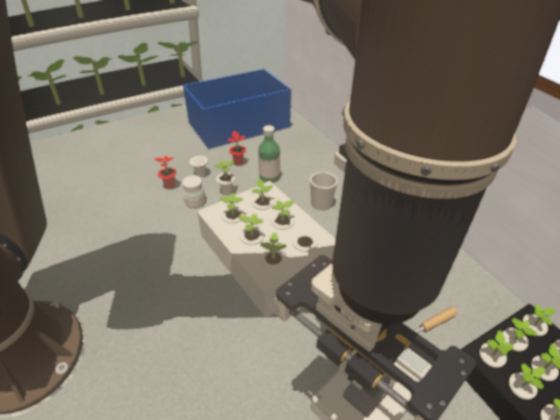

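The wrist view shows the knob at (277,145). I predicted (277,147), and the box is squared up with the tool. I'll lower behind the knob, then push along (0.96, 0.28).

```bash
python3 -m handwheel '[0,0,-4.5,0,0,0, 0,0.1,-7.5,0,0,0, 0.1,0.2,-9.4,0,0,0, 0.1,0.2,-9.4,0,0,0]'; python3 -m handwheel '[0.7,0.2,0,0,0,0, 1.4,0.4,0,0,0,0, 2.1,0.6,0,0,0,0, 2.9,0.8,0,0,0,0, 3.6,1.0,0,0,0,0, 4.3,1.25,0,0,0,0]'
```

```text
time_s: 3.55
tcp_pos: [0.445, -0.3894, 0.1297]
eef_rot: [-179.9, 0.2, 16.4]
contact_force: [-0.4, 0.9, 0.3]
gripper_width: 0.0002
time_s: 4.15
tcp_pos: [0.4886, -0.3769, 0.13]
eef_rot: [-179.9, 0.2, 16.4]
contact_force: [-1.4, -0.4, -0.0]
gripper_width: 0.0001
```

```bash
python3 -m handwheel '[0.7,0.2,0,0,0,0, 1.4,0.4,0,0,0,0, 2.1,0.6,0,0,0,0, 2.9,0.8,0,0,0,0, 3.4,1.0,0,0,0,0, 3.8,1.1,0,0,0,0]';python3 -m handwheel '[0.2,0.05,0,0,0,0, 0.4,0.1,0,0,0,0, 0.4,0.1,0,0,0,0]'
```

```text
time_s: 4.75
tcp_pos: [0.5269, -0.3656, 0.1296]
eef_rot: [-179.9, 0.2, 16.4]
contact_force: [-1.0, -0.2, -1.0]
gripper_width: 0.0008
time_s: 5.05
tcp_pos: [0.5303, -0.3645, 0.1294]
eef_rot: [-179.9, 0.3, 16.4]
contact_force: [-1.7, -1.1, -0.3]
gripper_width: 0.0007
```

```bash
python3 -m handwheel '[0.2,0.05,0,0,0,0, 0.4,0.1,0,0,0,0, 0.4,0.1,0,0,0,0]';python3 -m handwheel '[0.2,0.05,0,0,0,0, 0.4,0.1,0,0,0,0, 0.4,0.1,0,0,0,0]'
```

```text
time_s: 5.35
tcp_pos: [0.5309, -0.3642, 0.1292]
eef_rot: [-179.7, 0.6, 16.3]
contact_force: [-11.6, -3.6, 2.9]
gripper_width: 0.0006
time_s: 5.65
tcp_pos: [0.531, -0.3642, 0.1292]
eef_rot: [-179.6, 0.9, 16.3]
contact_force: [-13.2, -5.3, 4.5]
gripper_width: 0.0005
```

The force rose to 13 N at the expected end point (predicted TCP 0.530, -0.367). I'll back off, lift and check the lever.

```bash
python3 -m handwheel '[-2,-0.6,0,0,0,0, -4,-1.2,0,0,0,0, -5,-1.5,2,0,0,0, -5,-1.5,6,0,0,0, -5,-1.5,10,0,0,0, -5,-1.5,12,0,0,0, -5,-1.5,12,0,0,0]'; python3 - <<'E'
from h import *
s=sensors.get_state();c=viewer.capture("wrist");cv2.imwrite("pics/w2.png",c["img"][:,:,::-1])
T=wristT(c,s);print(s['tcp_pos'],s['eef_rot'],proj(c,[[.5515,-.3603,.142]],T))
E
```

```text
time_s: 6.35
tcp_pos: [0.4824, -0.3804, 0.2538]
eef_rot: [-179.9, 0.6, 16.3]
contact_force: [-0.2, 0.2, -0.3]
gripper_width: 0.0004
[ 0.48239294 -0.38036402  0.25379062] [-179.94800535    0.58429745   16.25273929] [[280.60933403 119.7563345 ]]
```

View pics/w2.png

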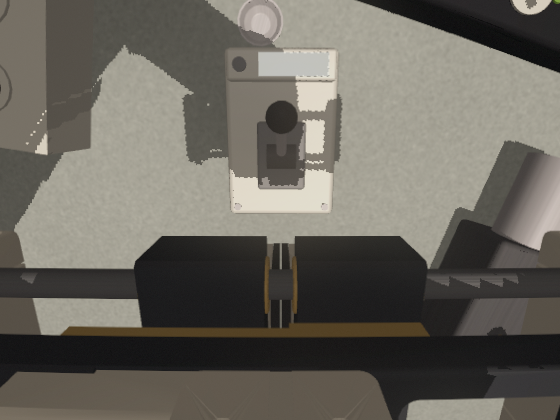

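The knob is at (281,117), against (281,120) predicted for fully over, so the lever is over. Next I move above the unsprouted pot at travel height.

```bash
python3 -m handwheel '[1.5,4.5,0,0,0,0, 3,9,0,0,0,0, 4.5,13.5,0,0,0,0, 6,18,0,0,0,0, 7.5,22.5,0,0,0,0, 8.5,27,0,0,0,0, 9.5,30.5,0,0,0,0, 10.1,31.6,0,0,0,0]';python3 -m handwheel '[0,0,0,0,0,0, 0,0,0,0,0,0]'; python3 - <<'E'
from h import *
s=sensors.get_state();print(s['tcp_pos'])
for n in("top","side","wrist"):
  c=viewer.capture(n);cv2.imwrite(f"pics/{n}3.png",c["img"][:,:,::-1])
E
```

```text
time_s: 7.2
tcp_pos: [0.5827, -0.0606, 0.2502]
eef_rot: [-179.7, 0.7, 16.4]
contact_force: [0.5, 0.1, -0.0]
gripper_width: 0.0003
time_s: 7.4
tcp_pos: [0.5821, -0.0608, 0.2492]
eef_rot: [-179.7, 0.8, 16.4]
contact_force: [-0.1, 0.4, -0.6]
gripper_width: 0.0006
[ 0.58211156 -0.06079476  0.24922238]
```

View pics/side3.png

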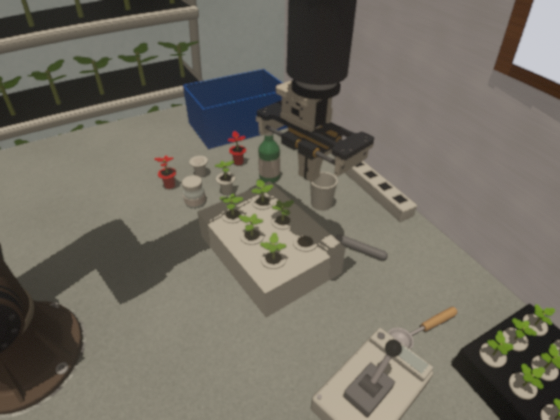

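View pics/wrist3.png

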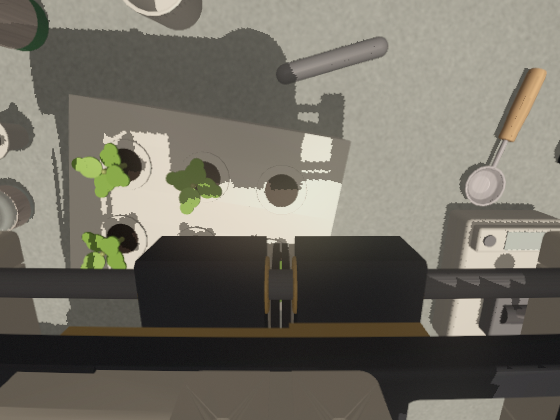

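The side view shows the knob at (393,347), and I predicted (392,349) for fully over. The wrist view shows the bare dark plug at (282,188), so I check its position.

```bash
python3 - <<'E'
from h import *
s=sensors.get_state();c=viewer.capture("wrist");T=wristT(c,s)
print(s['tcp_pos'],onz(c,282,189,.084,T))
E
```

```text
[ 0.58222111 -0.06179273  0.25000206] [ 0.58584697 -0.06179424  0.084     ]
```

Both views agree on (0.585, -0.063). I descend to TCP z ≈ 0.109 and hold for over 2 s.

```bash
python3 -m handwheel '[0.1,0,-4,0,0,0, 0.2,-0.1,-8,0,0,0, 0.2,-0.1,-11,0,0,0, 0.2,-0.1,-13,0,0,0, 0.2,-0.1,-14,0,0,0, 0.2,-0.1,-14,0,0,0]'; for i in 1 2 3; do python3 -m handwheel '[0,0,0,0,0,0, 0,0,0,0,0,0, 0,0,0,0,0,0, 0,0,0,0,0,0, 0,0,0,0,0,0, 0,0,0,0,0,0, 0,0,0,0,0,0, 0,0,0,0,0,0]'; done; python3 - <<'E'
from h import *
c=viewer.capture("side");cv2.imwrite("pics/side4.png",cv2.resize(c["img"][130:290,180:380,::-1],None,fx=3,fy=3))
E
```

```text
time_s: 8.2
tcp_pos: [0.5835, -0.0635, 0.1091]
eef_rot: [-179.7, 0.9, 16.3]
contact_force: [-0.2, -0.4, 1.0]
gripper_width: 0.0007
time_s: 9.0
tcp_pos: [0.5835, -0.0635, 0.1091]
eef_rot: [-179.7, 0.9, 16.3]
contact_force: [0.3, -0.5, 0.2]
gripper_width: 0.0004
time_s: 9.8
tcp_pos: [0.5835, -0.0635, 0.1091]
eef_rot: [-179.7, 0.9, 16.3]
contact_force: [-0.7, -0.4, -0.7]
gripper_width: 0.0006
time_s: 10.6
tcp_pos: [0.5835, -0.0635, 0.1091]
eef_rot: [-179.7, 0.9, 16.3]
contact_force: [0.2, -0.3, 0.3]
gripper_width: 0.0005
```

View pics/side4.png

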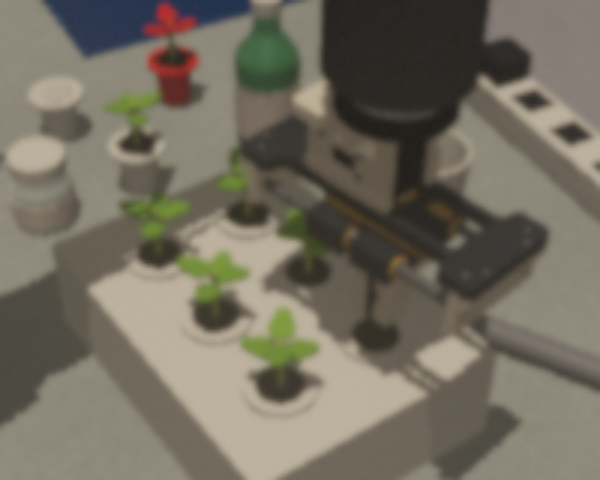

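The fingertips stand over the bare plug at (375,330) in the crop, clear of its neighbours. Lift and go on to the spare.

```bash
python3 -m handwheel '[0,0,4,0,0,0, 0,0,8,0,0,0, 0,0,12,0,0,0, 0,0,14,0,0,0, -0.6,4.5,14,0,0,0, -1.2,9,14,0,0,0, -1.8,13.5,14,0,0,0, -2.4,18,14,0,0,0]'; python3 -m handwheel '[-0.6,4.5,0,0,0,0, -1.2,9,0,0,0,0, -1.8,13,0,0,0,0, -2.1,15,0,0,0,0, -2.1,15.4,0,0,0,0, -2.1,15.4,0,0,0,0]'; python3 - <<'E'
from h import *
s=sensors.get_state();c=viewer.capture("wrist");T=wristT(c,s);cv2.imwrite("pics/w5.png",c["img"][:,:,::-1])
print(s['tcp_pos'],proj(c,[[.54,.27,.046],[.54,.27,.09]],T))
E
```

```text
time_s: 11.45
tcp_pos: [0.559, 0.118, 0.2494]
eef_rot: [-179.7, 0.9, 16.2]
contact_force: [0.7, -0.1, 0.3]
gripper_width: 0.0006
time_s: 12.05
tcp_pos: [0.5379, 0.2721, 0.2491]
eef_rot: [-179.7, 0.9, 16.3]
contact_force: [-0.3, -0.2, 0.0]
gripper_width: 0.0005
[0.53790115 0.27209737 0.24908803] [[283.36380877 183.66061187]
 [283.58388885 192.13731469]]
```

View pics/w5.png

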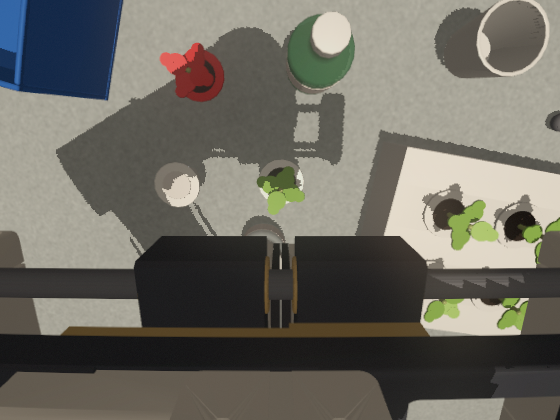

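The wrist view has the spare's rim at (281,183), against (283,184) predicted; it's a green seedling in a white pot. Descend.

```bash
python3 -m handwheel '[0.1,-0.1,-4,0,0,0, 0.2,-0.2,-8,0,0,0, 0.2,-0.2,-10.5,0,0,0, 0.2,-0.2,-12.5,0,0,0, 0.2,-0.2,-13.5,0,0,0, 0.2,-0.2,-13.5,0,0,0]'; for i in 1 2; do python3 -m handwheel '[0,0,0,0,0,0, 0,0,0,0,0,0, 0,0,0,0,0,0, 0,0,0,0,0,0, 0,0,0,0,0,0, 0,0,0,0,0,0, 0,0,0,0,0,0, 0,0,0,0,0,0]'; done; python3 - <<'E'
from h import *
c=viewer.capture("side");cv2.imwrite("pics/side6.png",c["img"][:,:,::-1])
E
```

```text
time_s: 12.7
tcp_pos: [0.5398, 0.2678, 0.1132]
eef_rot: [-179.8, 1.0, 16.1]
contact_force: [-0.2, -0.2, -0.4]
gripper_width: 0.0006
time_s: 13.5
tcp_pos: [0.5398, 0.2678, 0.1131]
eef_rot: [-179.8, 1.0, 16.2]
contact_force: [0.2, 0.0, 0.8]
gripper_width: 0.0001
time_s: 14.3
tcp_pos: [0.5398, 0.2678, 0.1132]
eef_rot: [-179.8, 1.0, 16.2]
contact_force: [-0.2, 0.4, -0.5]
gripper_width: 0.0007
```

View pics/side6.png

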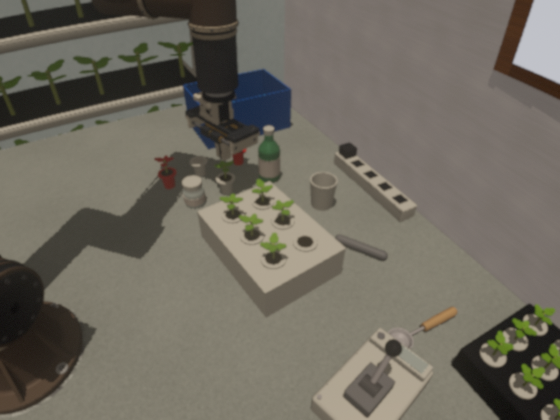

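The side view shows the lever still over, with the knob at (393,347). The fingertips are just above the spare at (226,165), and everything stands where it was. Handing in.

```bash
python3 -c "
from plant import r
print(r.close_job())"
```

```text
the job is handed in; nothing more can be done
None
```

I pushed the call lever over, pointed at the unsprouted pot, then at the spare seedling, and handed the job in while still pointing at it. It took about 14 s of the 58 s allowed; the hand-in gives no verdict.

- **Lever:** I pushed with the fingers shut until the force rose to about 13 N at the expected end point. Afterwards the knob was within about 3 pixels of where it should be when fully over, in both the wrist and side views. It was still there in the last picture.
- **Unsprouted pot:** The fingertips stood about 25 mm above its rim for 2.4 s. The top and wrist views put the pot within 3 mm of each other.
- **Spare seedling:** The fingertips finished about 23 mm above its tip. They were about 2 mm sideways from the pot position I measured.
- **Other checks:** The force readings over both pots were only noise. In the last side view everything visible stood where it started, though the gripper partly hid the empty pot and one red plant.

Two small disagreements turned up:
- The control box's long side measured about 172 mm instead of 180 mm.
- The tool was about 1° off vertical at the end, well under 1 mm at the grasp point.

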